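# Snap the document case shut with the pliers

### The arm

A 7-joint arm with a two-finger parallel gripper is mounted at the origin on a cart in front of the work surface, level with it; the furniture and walls round the work are solid. World frame = base frame: x ahead of the robot, y to its left, z up, the work surface at z = 0. Lengths are in m, angles in rad, forces in N, time in s.
With the tool pointing down it reaches from about 0.35 to 0.9 m from the base axis. Payload 7.2 kg.
Tool frame: the origin (TCP) lies midway between the tips of the shut fingers; the grasp point (between the pads) lies 19 mm behind it (arm.tcp_to_grasp is the distance from the TCP to the grasp point, in m); z points along the fingers, y is the line along which they close (so a half turn about z gives the same grasp; the last joint's range is limited). The gripper opens to 88 mm and grips with 3 to 60 N. Pads are 20 mm wide; open, the fingers measure 115 mm over their backs; the gripper's body (75 mm by 178 mm) begins 61 mm behind the grasp point.
Start: joints at [1.099, 0.411, -0.013, 1.596, 0.006, 1.134, -0.082], TCP at [0.246, -0.575, 0.223] pointing down, gripper open.
Joint ranges: [-2.95, 2.95], [-0.29, 1.99], [-1.47, 1.44], [0.14, 2.54], [-1.03, 4.17], [0.13, 1.85], [-2.86, 2.86]. Speed limits (rad/s): [2.39, 2.39, 3.01, 3.01, 3.14, 3.14, 3.14].

### API

Orientations are given as a rotation vector (axis times angle).
In Python, from bench import arm, optics, finish_job gives the robot as it stands (arm), with the cameras (optics) and the job as plain functions.
- The arm moves only by the tool shift_gripper, called after "Request:" by a JSON object that holds its "name" and its "arguments", one argument or row to a line. Schema: {"type":"object","properties":{"rows":{"type":"array","items":{"type":"object","properties":{"pos":{"type":"array","items":{"type":"number"},"minItems":3,"maxItems":3},"rz":{"type":"number"},"jaw":{"type":"number"}},"additionalProperties":false,"required":["jaw"]},"minItems":1,"maxItems":10},"grip_n":{"type":"number"},"only":{"type":"string"},"quiet":{"type":"boolean"},"lines":{"type":"string"}},"required":["rows"],"additionalProperties":false}. rows is a list of rows, 1 to 10 of them, each an object with the fields pos (a list: dx, dy, dz in m), rz (a turn about the tool's z in rad), jaw (the finger opening in m); a field left out counts as zero (the opening has to be given); each row shifts and turns the commanded pose from where the row before left it, along the tool's axes as they then stand; what a row does not reach is not made up. A row lasts 1/8 s, in which the tool goes at most 0.0625 m and 0.188 rad, less where a joint would pass 70% of its speed; a pose out of reach is approached as far as the arm can. The fingers move at their own pace and stop on an object; grip_n is the grip in N (left out, the last holds). Time passes only in rows, so rows that do not move let the fingers close. The tool returns the time, the measured TCP pose, the force, the opening and the grip force at its end. only (a regular expression) keeps the lines of the reply that match it, lines (a string "A,B") keeps lines A to B, and quiet returns only ok. Input that does not fit is refused with a message, and nothing moves.
- arm.read_state(): the state, without advancing time (a new reading comes with each control period).
- optics.read_camera(name): name is "scene" or "top"; returns the picture (480x640x3 uint8, red, green, blue); there is no depth.
- optics.camera_info(name): a dict with "fx", "fy", "cx", "cy" (pixels), "R" (3x3) and "t" (3): a world point X has camera coordinates R X + t. Camera axes: x right, y down, z forward; pixel columns grow to the right and rows downward; lengths in m; the calibration is good to about 2 mm. A picture is of the moment at which its call begins. camera_info takes no time and is no camera call.
- finish_job(): hands the job in; it is judged then, once.
The state is a dict: "clock": time; "joint_pos": joint angles; "joint_velocities": joint speeds; "joint_torque": joint torques, N m; "eef_pos": TCP position; "orientation": TCP orientation; "force": force on the tool from outside, world axes, zero at the start; "moment": the same for the moment, N m; "grip_width": finger opening in m; "grip_force": force on a finger pad.
Only numpy, scipy, OpenCV 4.12 (cv2) and the standard library are available. Lean on these libraries where they do the work, as an engineer would, in place of code of your own. Each camera call takes 0.05 s, during which the arm holds its last target. There are 200 camera calls.

### The job

The document case on the desk is closed except for its press stud: pick up the snap pliers, put one jaw on each side of the stud at the end of the case's tongue, and squeeze until the stud clicks fully home; stop there, so that the stud is not crushed and the case is not pushed over. Press the stud with the pliers only, never with the robot itself. Then lift the pliers over the lip of the wooden tray and lay them down flat inside it, without dropping them, leaving the eraser, sticky notes, correction roller and binder clip where they are.

Things in the scene. Friction and masses are not known exactly. Their poses are not given: they have to be found in the camera images.
- pliers: Loose snap pliers, 0.2 kg, lying flat, 172 x 63 x 22 mm: bare steel jaws and pivot, two grey handles. Origin on the pivot at the underside; x to the jaws (tips at 50 mm), handles run back to x = -116 mm, z up. The frame belongs to the arm whose handle is at +y; the other arm mirrors it, and x is the middle line while they are open.
- pliers_grip (a point): Point midway between the handles' round swells, 72 mm behind the pivot, 11 mm above the underside. Each swell is an upright round of radius 8 mm, 22 mm high; pinch across both from above, 63 mm wide when open. A return spring pushes them apart: 5 N here to begin closing, 7 to 8 N when closed on the snapped stud. Held a few mm narrower than open they do not slip. Axes as pliers.
- pliers_jaws (a point): Point midway between the jaw pads of the open pliers, 45 mm ahead of the pivot, 11 mm above the underside. Pads: upright rounds, radius 6 mm, 18 mm high; clear gap 32 mm when open. Squeezing 1.6 mm at the swells closes the gap 1 mm; the jaws reopen as the gripper opens. Axes as pliers.
- pliers_lever (a joint): Angle of the second arm of the pliers, rad: 0 = fully open (spring-held), grows as they are squeezed; about 0.24 to 0.33 when both jaws touch the unsnapped stud, 0.13 more when closed on the snapped stud.
- stand: Fixed flat steel foot 170 x 90 x 10 mm that holds the document case upright. Origin at the centre of its underside; x runs along the case away from its tongue, y across the case, z up. The grey case on it is 150 mm long (x), 44 mm thick (y), its top 176 mm and its carry handle 199 mm above the desk.
- tongue_end (a point): End of the black tongue (4 mm thick, 26 mm high) that sticks out level from the case's narrow end, on its middle line, 97 mm above the desk, 133 mm from the stand's origin along -x. Axes as stand; sways with the case. The stud sits 16 mm further in (+x), the case's wall 58 mm. Bring the level pliers in along +x.
- stud (a point): Centre of the unsnapped press stud (two 22 mm steel discs), 117 mm from the stand's origin along -x, 2 mm along +y, 97 mm above the desk; sways with the case. Axes as stand. Outer faces: flap's cap 10 mm to +y; tongue's disc 8 to 12 mm to -y (screwed out differently each time, so feel for it). 18 to 22 mm thick in all, 6 mm less once snapped; open jaws centred here clear it.
- flap (a joint): Angle of the flap with the stud's cap, rad: 0 = unsnapped, 0.143 = fully snapped. It resists more and more, up to some 17 N at the cap (16 to 19 N in all at the pliers' swells, return spring included), then gives way at once, jumps home by itself and stays: the handles suddenly close 4 to 7 mm. With less force it springs back. Crushed above 40 N at the cap, about 31 N at the swells.
- case (a joint): Sideways lean of the case on its springy foot, rad: 0 = upright; 4 Nm/rad, so a push from one side only makes it lean and cannot snap the stud. In a proper squeeze it leans up to about 0.05; past 0.2 counts as pushed over.
- strap: Black flap strip 56 x 3 x 26 mm that carries the stud's cap, on an upright hinge at the case's end, on the tongue's +y side, splayed 0.14 rad from it until snapped. Origin on the hinge, level with the stud, 38 mm beyond it (+x). Axes as stand.
- tray: Fixed shallow wooden tool tray with a retaining lip all round, 240 mm (x) x 170 mm (y) outside, 226 x 156 mm inside. Origin at the centre of its underside, z up. Inner floor 6 mm above the desk; lip 34 mm above the desk at the two short ends, 30 mm along the long sides. The pliers fit in along x, either way round.
- eraser: Loose eraser 22 x 45 x 12 mm, a bystander. Origin at its underside's centre.
- sticky_notes: Loose pad of sticky notes 76 x 76 x 20 mm, a bystander. Origin at its underside's centre.
- correction_roller: Loose correction roller 32 x 83 x 14 mm, a bystander. Origin at its underside's centre.
- binder_clip_0: Loose black binder clip 32 x 21 x 37 mm, a bystander. Origin at its underside's centre.

How it is judged:
By the outcome, as a careful person would: the job done as asked, in the order asked, and still so for the second after the job is handed in, with the robot touching nothing.
It also fails if it takes over 72 s, if anything falls off the work surface, if the arm or the gripper's body presses on something with over 40 N, if the wrist force passes 120 N, or if a joint passes its speed limit or range.

## Working session

There is one attempt and no reset: what is moved stays moved. The work goes in short steps, Python scripts to look and compute and a tool call to move; the robot and the scene stay as the last step left them, time stands still between calls to the robot, and variables do not carry over. Pictures are saved under pics/ and viewed, at most 12 in all, crops included, and the job is handed in when it is done.

```bash
ls; mkdir -p pics; python3 - <<'E'
from bench import arm, optics, finish_job
import cv2,numpy as np
for n in("scene","top"):
    im=optics.read_camera(n); cv2.imwrite(f"pics/{n}0.png",im[:,:,::-1])
    c=optics.camera_info(n); print(n,c["fx"],c["cx"],c["cy"],np.round(c["R"],3).tolist(),np.round(c["t"],3), np.round(-np.array(c["R"]).T@c["t"],3))
s=arm.read_state();print(s, arm.tcp_to_grasp)
E
```

```text
bench.py
pics
scene 619.7089540694924 318.56370690115494 241.44590739534863 [[-0.753, -0.658, -0.012], [-0.292, 0.35, -0.89], [0.59, -0.666, -0.456]] [0.413 0.25  1.041] [-0.23   0.878  0.702]
top 549.4423346213417 320.0125775953212 242.17657028185377 [[-0.014, -1.0, -0.019], [-0.998, 0.015, -0.066], [0.066, 0.018, -0.998]] [0.021 0.551 1.164] [ 0.474 -0.008  1.198]
{'clock': 0.1, 'joint_pos': array([ 1.09883904,  0.41181793, -0.01270465,  1.59693414,  0.00563995,
        1.13429542, -0.08221401]), 'joint_velocities': array([-0.00039571, -0.0008478 , -0.00023065, -0.00241844, -0.0002472 ,
        0.00090896, -0.00111978]), 'joint_torque': array([ 3.76439915e-03, -5.89098644e+01,  6.44397810e-01, -2.91709310e+01,
       -5.37369400e-02,  1.44481362e-02,  9.01677095e-05]), 'eef_pos': array([ 0.24532364, -0.57436012,  0.22190518]), 'orientation': array([-3.07645711e+00, -6.29680500e-01,  6.58470059e-04]), 'force': array([ 0.13133718, -0.37025805, -0.07174375]), 'moment': array([-0.05822433, -0.07301533,  0.02155958]), 'grip_force': 0.0, 'grip_width': 0.08784160969388398} 0.0187
```

View pics/scene0.png

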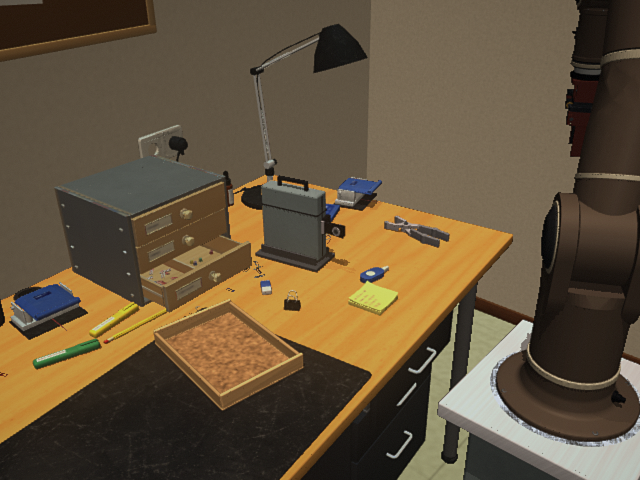

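View pics/top0.png

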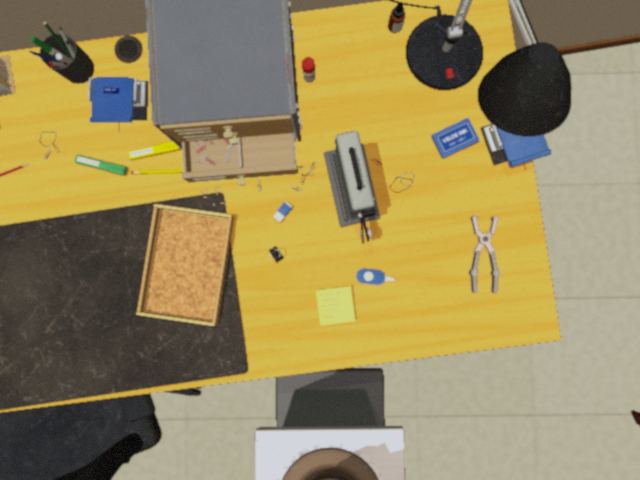

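The scene view shows the pliers at (418,231), the case at (293,225) with its tongue at about (335,229), and the tray at (228,353). In the top view the pliers' pivot is at (485,239) with the jaws up (+x), the tongue is near (366,232) pointing towards the robot, and the tray is at (186,265). I'll enlarge crops to pick out features.

```bash
cat > h.py <<'E'
import numpy as np, cv2
from bench import arm, optics, finish_job
def cam(n):
    c=optics.camera_info(n); R=np.array(c["R"]);t=np.array(c["t"]);return c,R,t
def ray(n,uv):
    c,R,t=cam(n); d=R.T@np.array([(uv[0]-c["cx"])/c["fx"],(uv[1]-c["cy"])/c["fy"],1]); return -R.T@t,d
def plane(n,uv,z):
    o,d=ray(n,uv); return o+d*(z-o[2])/d[2]
def tri(uvs,uvt):
    o1,d1=ray("scene",uvs);o2,d2=ray("top",uvt)
    a=np.linalg.lstsq(np.c_[d1,-d2],o2-o1,rcond=None)[0]
    p,q=o1+a[0]*d1,o2+a[1]*d2; return (p+q)/2,np.linalg.norm(p-q)
def proj(n,X):
    c,R,t=cam(n);x=R@X+t;return np.array([c["fx"]*x[0]/x[2]+c["cx"],c["fy"]*x[1]/x[2]+c["cy"]])
E
python3 - <<'E'
import cv2,numpy as np
t=cv2.imread("pics/top0.png");s=cv2.imread("pics/scene0.png")
def cr(im,x,y,w,h,k): return cv2.resize(im[y:y+h,x:x+w],None,fx=k,fy=k,interpolation=cv2.INTER_CUBIC)
a=cr(t,435,205,100,100,4) if 0 else cr(t,450,205,80,100,4)   # 320x400
b=cr(t,325,125,60,120,4)[:400]  # 240x480
b=cr(t,320,150,60,100,4)
c=cr(s,375,205,80,50,4) #320x200
d=cr(s,255,170,100,100,4)
d=cr(s,310,190,60,50,4)#240x200
e=cr(t,130,195,110,140,2)#220x280
f=cr(s,145,290,160,120,1.5)#240x180
img=np.zeros((600,800,3),np.uint8)
img[:400,:320]=a;img[:400,320:560]=b;img[400:,:320]=c;img[400:,320:560]=d
img[:280,560:780]=e;img[300:480,560:800]=f
cv2.imwrite("pics/crops.png",img)
E
```

```text
(no output)
```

View pics/crops.png

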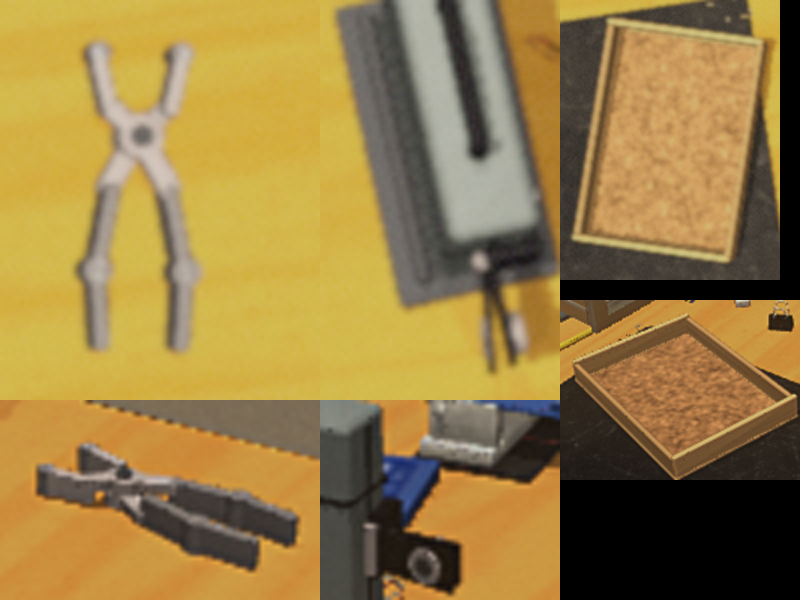

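The crops show the pliers' jaw tips, pivot, swells and handle ends clearly. They also show the stand's left edge, both strips near the case's end (the tongue on the right, ending at about (368,240) in the top view), the cap at about (336,231) in the scene view, and the tray corners. Next: triangulate.

```bash
python3 - <<'E'
from h import *
np.set_printoptions(precision=4,suppress=True)
T=lambda x,y,ox,oy,k=4,px=0,py=0:((x-px+.5)/k-.5+ox,(y-py+.5)/k-.5+oy)
A=lambda x,y:T(x,y,450,205); B=lambda x,y:T(x,y,320,150,4,320,0)
C=lambda x,y:T(x,y,375,205,4,0,400); D=lambda x,y:T(x,y,310,190,4,320,400)
E=lambda x,y:T(x,y,130,195,2,560,0); F=lambda x,y:T(x,y,145,290,1.5,560,300)
pl={}
for n,p in dict(piv=(142,135),tipL=(97,47),tipR=(180,49),swL=(94,271),swR=(184,271),endL=(97,350),endR=(178,350)).items():
    pl[n]=plane("top",A(*p),.022); print(n,pl[n])
m=(pl["swL"]+pl["swR"])/2;t=(pl["tipL"]+pl["tipR"])/2;e=(pl["endL"]+pl["endR"])/2
d=t-e;print("mid",m,"yaw",np.arctan2(d[1],d[0]),"len",np.linalg.norm(d),"piv-sw",pl["piv"]-m,"wid",np.linalg.norm(pl["swL"]-pl["swR"]))
# scene: handle ends top corners, pivot
print("tri piv",tri(C(124,470),A(142,135)))
print("tri endR(scene right = -y)",tri(C(297,520),A(178,350)),"tri endL",tri(C(258,545),A(97,350)))
fl,nl,nr=plane("top",B(337,10),.01),plane("top",B(403,304),.01),plane("top",B(556,274),.01)
print("stand",fl,nl,nr,np.linalg.norm(fl-nl),np.linalg.norm(nl-nr))
d=fl-nl;yaw=np.arctan2(d[1],d[0]);c,s=np.cos(yaw),np.sin(yaw);X=np.array([c,s,0]);Y=np.array([-s,c,0])
o=nl+.085*X-.045*Y;print("yaw",yaw,"o",o,"tongue end",o-.133*X,"stud",o-.117*X+.002*Y)
print("tongue end from top z=.11",plane("top",B(514,362),.110),"flap end",plane("top",B(490,371),.110))
cap,r=ray("scene",D(425,563)); print("cap on z=.097",plane("scene",D(425,563),.097),"expected",o-.117*X+.012*Y)
print("tri cap",tri(D(425,563),B(487,342)))
Et=[E(611,20),E(764,41),E(730,261),E(574,237)]
P=[plane("top",u,z) for u,z in zip(Et,(.032,)*4)];print("tray",P,[np.linalg.norm(P[i]-P[i-1]) for i in range(4)],np.mean(P,0))
d=P[0]-P[3];print("tray yaw",np.arctan2(d[1],d[0]),np.arctan2(*(P[1]-P[2])[[1,0]]))
# scene corners: left(575,372?) bottom(672,468..) right(797,395) far(687,317)
print("tri tray",tri(F(797,396),E(574,237)) ,tri(F(687,317),E(764,41)),tri(F(673,460),E(611,20)))
E
```

```text
piv [ 0.554  -0.3394  0.022 ]
tipL [ 0.6015 -0.3171  0.022 ]
tipR [ 0.5997 -0.3612  0.022 ]
swL [ 0.4819 -0.3116  0.022 ]
swR [ 0.4812 -0.3591  0.022 ]
endL [ 0.44   -0.3118  0.022 ]
endR [ 0.4394 -0.3545  0.022 ]
mid [ 0.4815 -0.3354  0.022 ] yaw -0.03701424513758241 len 0.16101427543346733 piv-sw [ 0.0724 -0.004   0.    ] wid 0.047574112389493085
tri piv (array([ 0.5527, -0.3408,  0.0209]), np.float64(0.003421383276352305))
tri endR(scene right = -y) (array([ 0.4372, -0.358 ,  0.0153]), np.float64(0.005057076824501375)) tri endL (array([ 0.4381, -0.3149,  0.0147]), np.float64(0.004175824254982746))
stand [0.7497 0.0021 0.01  ] [ 0.5874 -0.0313  0.01  ] [ 0.6024 -0.1145  0.01  ] 0.16567643437048374 0.08454552210132066
yaw 0.2031997989277882 o [ 0.6797 -0.0582  0.01  ] tongue end [ 0.5495 -0.0851  0.01  ] stud [ 0.5647 -0.0799  0.01  ]
tongue end from top z=.11 [ 0.5481 -0.0839  0.11  ] flap end [ 0.5438 -0.0719  0.11  ]
cap on z=.097 [ 0.5588 -0.0719  0.097 ] expected [ 0.5627 -0.0701  0.01  ]
tri cap (array([ 0.559 , -0.0716,  0.097 ]), np.float64(0.0006211599764146567))
tray [array([0.6367, 0.366 , 0.032 ]), array([0.6113, 0.2012, 0.032 ]), array([0.3781, 0.2381, 0.032 ]), array([0.4055, 0.4042, 0.032 ])] [np.float64(0.2344068948157098), np.float64(0.1668114977990921), np.float64(0.23615128570477317), np.float64(0.1684097137237307)] [0.5079 0.3024 0.032 ]
tray yaw -0.16374249807840127 -0.1569330122873482
tri tray (array([0.3625, 0.3388, 0.1075]), np.float64(0.1206029807404979)) (array([0.6119, 0.2022, 0.0239]), np.float64(0.0011522528737663818)) (array([ 0.5928,  0.3525, -0.0891]), np.float64(0.15330759324758136))
```

All measurements agree with the given sizes:

| Item | Position (m) | Yaw (rad) | Check |
|---|---|---|---|
| Pliers grip | (0.4815, -0.335) | -0.04 | top at about 21 mm |
| Stud | about (0.562, -0.080) | stand yaw 0.20 | z about 0.097 |
| Tray | (0.508, 0.302) | -0.16 | size as given |

I'll move above the pliers.

Request:
{"name": "shift_gripper", "arguments": {
  "rows": [
    {"pos":[0.044, -0.018, 0], "jaw":0.088},
    {"pos":[0.044, -0.018, 0], "jaw":0.088},
    {"pos":[0.044, -0.018, 0], "jaw":0.088},
    {"pos":[0.044, -0.018, 0], "jaw":0.088},
    {"pos":[0.045, -0.018, 0], "jaw":0.088},
    {"pos":[0.045, -0.018, 0], "jaw":0.088},
    {"pos":[0.045, -0.019, 0], "jaw":0.088},
    {"rz":0.147, "jaw":0.088},
    {"rz":0.147, "jaw":0.088},
    {"rz":0.146, "jaw":0.088}
  ],
  "grip_n": 20
}}

```text
clock: 1.35
eef_pos: [0.4815, -0.3355, 0.2222]
orientation: [-3.141, 0.064, 0.001]
force: [-0.7, 0.1, 0.3]
grip_width: 0.088
grip_force: 0.0
```

Request:
{"name": "shift_gripper", "arguments": {
  "rows": [
    {"pos":[0, 0, 0.03], "jaw":0.088},
    {"pos":[0, 0, 0.03], "jaw":0.088},
    {"pos":[0, 0, 0.02], "jaw":0.088},
    {"jaw":0.088}
  ]
}}

```text
clock: 1.85
eef_pos: [0.4805, -0.335, 0.1409]
orientation: [-3.139, 0.057, 0.005]
force: [0.4, -0.2, 0.2]
grip_width: 0.0877
grip_force: 0.0
```

Request:
{"name": "shift_gripper", "arguments": {
  "rows": [
    {"pos":[0.001, 0, 0.03], "jaw":0.088},
    {"pos":[0, 0, 0.03], "jaw":0.088},
    {"pos":[0, 0, 0.03], "jaw":0.088},
    {"pos":[0, 0, 0.025], "jaw":0.088},
    {"pos":[0, 0, 0.014], "jaw":0.088},
    {"pos":[0, 0, 0.007], "jaw":0.088},
    {"jaw":0.088},
    {"jaw":0.088}
  ]
}}

```text
clock: 2.85
eef_pos: [0.4832, -0.3362, 0.0076]
orientation: [3.14, -0.057, 0.002]
force: [0.5, -0.6, -0.1]
grip_width: 0.0877
grip_force: 0.0
```

```bash
python3 - <<'E'
from h import *
cv2.imwrite("pics/s1.png",cv2.resize(optics.read_camera("scene")[180:270,360:480,::-1],None,fx=5,fy=5))
E
```

```text
(no output)
```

View pics/s1.png

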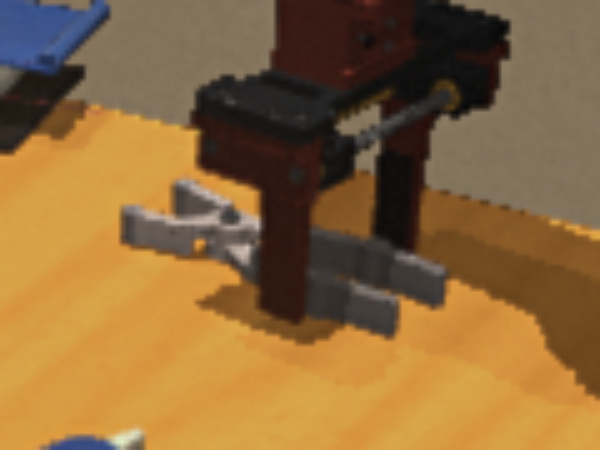

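The picture shows the open fingers astride the handles, with the near finger at about (285,230) in the crop, level with the swells. I'll lower slightly and close a few mm below open width.

Request:
{"name": "shift_gripper", "arguments": {
  "rows": [
    {"pos":[-0.002, 0, 0.003], "jaw":0.088},
    {"jaw":0.075},
    {"jaw":0.068},
    {"jaw":0.062},
    {"jaw":0.058},
    {"jaw":0.058},
    {"jaw":0.058},
    {"jaw":0.058}
  ],
  "grip_n": 14
}}

```text
clock: 3.9
eef_pos: [0.4807, -0.3357, 0.0037]
orientation: [3.141, -0.057, 0.0]
force: [-0.2, -0.5, 0.8]
grip_width: 0.0582
grip_force: 6.3
```

Request:
{"name": "shift_gripper", "arguments": {
  "rows": [
    {"pos":[0, 0, -0.01], "jaw":0.058},
    {"pos":[0, 0, -0.02], "jaw":0.058},
    {"pos":[0, 0, -0.03], "jaw":0.058},
    {"pos":[0, 0, -0.03], "jaw":0.058},
    {"pos":[-0.03, 0, 0], "jaw":0.058},
    {"pos":[-0.03, 0, 0], "jaw":0.058},
    {"pos":[-0.03, 0, 0], "rz":-0.08, "jaw":0.058},
    {"rz":-0.08, "jaw":0.058},
    {"rz":-0.08, "jaw":0.058},
    {"jaw":0.058}
  ]
}}

```text
clock: 5.15
eef_pos: [0.3906, -0.3324, 0.0941]
orientation: [3.125, 0.319, 0.0]
force: [-0.9, 0.7, -2.0]
grip_width: 0.0583
grip_force: 5.6
```

Request:
{"name": "shift_gripper", "arguments": {
  "rows": [
    {"pos":[0.007, -0.035, 0], "jaw":0.058},
    {"pos":[0.007, -0.035, 0], "jaw":0.058},
    {"pos":[0.007, -0.036, 0], "jaw":0.058},
    {"pos":[0.007, -0.036, 0], "jaw":0.058},
    {"pos":[0.007, -0.036, 0], "jaw":0.058},
    {"pos":[0.007, -0.035, 0], "jaw":0.058},
    {"jaw":0.058},
    {"jaw":0.058}
  ]
}}

```text
clock: 6.15
eef_pos: [0.3889, -0.1158, 0.0939]
orientation: [3.125, 0.318, 0.001]
force: [0.5, 0.5, -2.9]
grip_width: 0.0581
grip_force: 5.6
```

```bash
python3 - <<'E'
from h import *
a=optics.read_camera("top")[180:320,310:450,::-1];b=optics.read_camera("scene")[190:310,280:440,::-1]
cv2.imwrite("pics/p2.png",np.vstack([cv2.resize(a,(560,560))[:300],cv2.resize(b[:75],(560,262))]) if 0 else np.hstack([cv2.resize(a[:,20:120],(400,560)),np.vstack([cv2.resize(b[:,:100],(400,480)),np.zeros((80,400,3),np.uint8)])]))
E
```

```text
(no output)
```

View pics/p2.png

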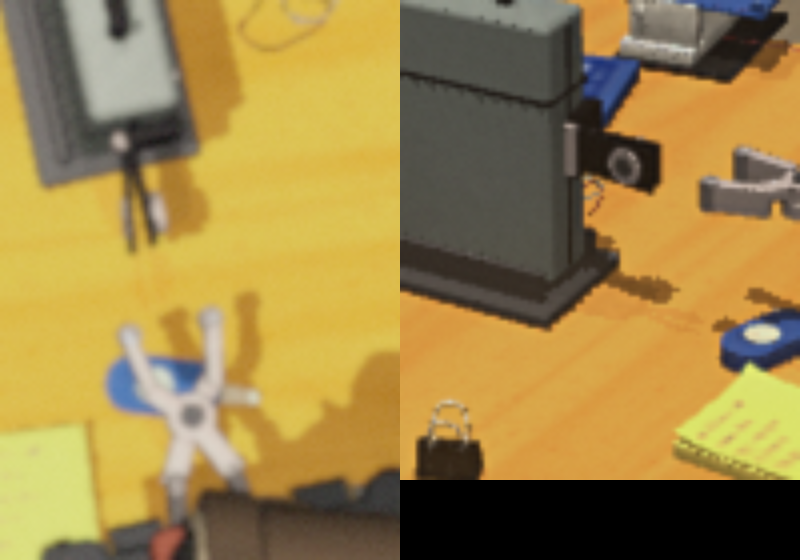

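The pliers are held level, with jaw tips at top-crop (128,328) and (213,312). The stud's discs are at about (128,212) and (158,213), the tongue end at (154,245), and the cap at scene-crop (625,165). Next: the offset still to go.

```bash
python3 - <<'E'
from h import *
np.set_printoptions(precision=4,suppress=True)
A=lambda x,y:((x+.5)/4-.5+330,(y+.5)/4-.5+180)
B=lambda x,y:((x-400+.5)/4-.5+280,(y+.5)/4-.5+190)
s=arm.read_state();p=s["eef_pos"];y=.2034
X=np.array([np.cos(y),np.sin(y),0]);Y=np.array([-np.sin(y),np.cos(y),0])
f=lambda q:((q-p)@X,(q-p)@Y,q[2])
for n,u in dict(tipL=(128,328),tipR=(213,312),piv=(193,413)).items(): q=plane("top",A(*u),.110);print(n,q,np.array(f(q)))
print("tri tipL",tri(B(712,182),A(128,326)),"tipR",tri(B(745,152),A(213,310)), "z only")
for n,u in dict(tong=(154,247),flapend=(131,252),discR=(158,213),discL=(127,212)).items(): q=plane("top",A(*u),.108);print(n,q,np.array(f(q)))
q,e=tri(B(625,165),A(127,212));print("cap",q,e,np.array(f(q)))
E
```

```text
tipL [ 0.5057 -0.0702  0.11  ] [0.1238 0.0216 0.11  ]
tipR [ 0.5129 -0.1123  0.11  ] [ 0.1224 -0.0211  0.11  ]
piv [ 0.4633 -0.1014  0.11  ] [ 0.076  -0.0004  0.11  ]
tri tipL (array([ 0.5038, -0.073 ,  0.1024]), np.float64(0.007874775761691998)) tipR (array([ 0.5119, -0.1148,  0.1023]), np.float64(0.0058110210992267175)) z only
tong [ 0.5457 -0.084   0.108 ] [ 0.1602 -0.      0.108 ]
flapend [ 0.5434 -0.0725  0.108 ] [0.1603 0.0117 0.108 ]
discR [ 0.5626 -0.0863  0.108 ] [ 0.1763 -0.0057  0.108 ]
discL [ 0.5634 -0.0709  0.108 ] [0.1801 0.0092 0.108 ]
cap [ 0.5627 -0.0731  0.0941] 0.004511773105315395 [0.1791 0.0072 0.0941]
```

```bash
python3 - <<'E'
from h import *
im=optics.read_camera("scene")[:,:,::-1].copy()
s=arm.read_state();p=s["eef_pos"];y=.2034
X=np.array([np.cos(y),np.sin(y),0]);Y=np.array([-np.sin(y),np.cos(y),0])
k=8;x0,y0=425,215
x0,y0=440,215
x0,y0=350,205
c=cv2.resize(im[y0:y0+60,x0:x0+90],None,fx=k,fy=k,interpolation=cv2.INTER_CUBIC)
for z,col in((.110,(0,0,255)),(.092,(0,255,0))):
  for sg in(1,-1):
    a=np.linspace(0,6.28,40)
    P=[p*[1,1,0]+(.121+.006*np.cos(t))*X+(sg*.0213+.006*np.sin(t))*Y+[0,0,z] for t in a]
    q=np.array([(proj("scene",P_)-[x0,y0]+.5)*k for P_ in P]).astype(int)
    cv2.polylines(c,[q.reshape(-1,1,2)],True,col,1)
cv2.imwrite("pics/p3.png",c)
E
```

```text
(no output)
```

View pics/p3.png

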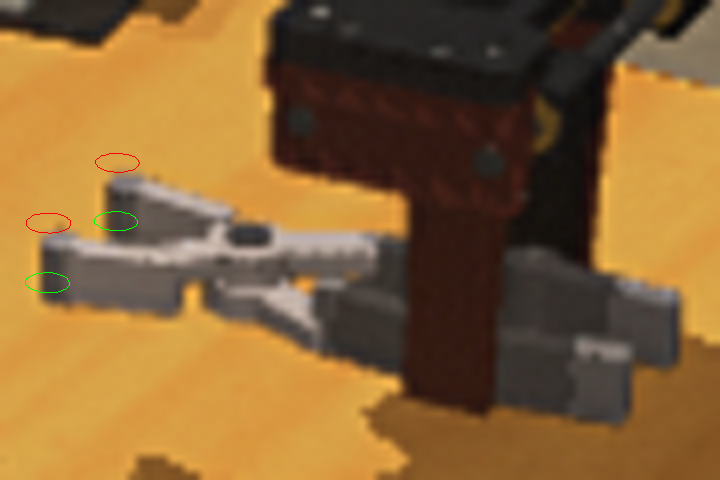

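The overlay shows the jaw pads about 20 px (some 5 mm) below where a level hold would put them: near tip top at (50,238), predicted (48,222). I'll check the handle ends for tilt.

```bash
python3 - <<'E'
from h import *
np.set_printoptions(precision=4,suppress=True)
s=arm.read_state();p=s["eef_pos"];y=.2034
X=np.array([np.cos(y),np.sin(y),0]);Y=np.array([-np.sin(y),np.cos(y),0])
g=lambda a,b,z:((proj("scene",p*[1,1,0]+a*X+b*Y+[0,0,z])-[350,205]+.5)*8).round()
for n,a,b,z in[("near end outer top",-.041,.026,.112),("near end outer bottom",-.041,.026,.090),("pivot top",.075,0,.112),("tip near",.121,.0213,.110),("fingertip near outer, bottom",0,.042,.0939)]: print(n,g(a,b,z),"10mm x,z:",g(a+.01,b,z),g(a,b,z+.01))
# per-point: ray intersect with vertical plane at lateral offset b -> (along, z)
def along(u,b):
    o,d=ray("scene",(u[0]/8-.5+350,u[1]/8-.5+205)); t=((p-o)@Y+b)/(d@Y); q=o+t*d; return np.array([(q-p)@X,q[2]])
for n,u,b in[("near tip top front",(42,238),.023),("near tip bottom front",(42,300),.023),("near end outer bottom",(625,420),.026),("near end outer top",(630,352),.026),("far tip top",(108,178),-.0213),("pivot",(250,235),0),("finger bottom corner front",(408,405),.042),("finger bottom corner back",(492,412),.042)]: print(n,along(u,b))
E
```

```text
near end outer top [613. 357.] 10mm x,z: [576. 348.] [615. 322.]
near end outer bottom [607. 433.] 10mm x,z: [570. 424.] [610. 398.]
pivot top [238. 221.] 10mm x,z: [204. 214.] [239. 188.]
tip near [ 49. 223.] 10mm x,z: [ 15. 215.] [ 49. 190.]
fingertip near outer, bottom [434. 410.] 10mm x,z: [398. 401.] [436. 375.]
near tip top front [0.1221 0.106 ]
near tip bottom front [0.1217 0.0873]
near end outer bottom [-0.0455  0.0949]
near end outer top [-0.0454  0.1145]
far tip top [0.1238 0.1047]
pivot [0.0713 0.1088]
finger bottom corner front [0.0072 0.0934]
finger bottom corner back [-0.0156  0.0972]
```

The pliers droop nose-down by about 0.05 rad, so the jaw centre sits at z ≈ 0.0965, which is already the stud's height. I'll go 2 mm to the left and about 57 mm ahead, checking forces on the way.

Request:
{"name": "shift_gripper", "arguments": {
  "rows": [
    {"pos":[0.006, -0.001, 0], "jaw":0.058},
    {"pos":[0.008, -0.001, 0], "jaw":0.058},
    {"pos":[0.008, 0, 0], "jaw":0.058},
    {"pos":[0.008, 0, 0], "jaw":0.058},
    {"pos":[0.007, 0, 0], "jaw":0.058},
    {"jaw":0.058}
  ]
}}

```text
clock: 7.05
eef_pos: [0.4251, -0.1057, 0.0936]
orientation: [-3.125, -0.32, -0.0]
force: [-0.4, 0.4, -1.7]
grip_width: 0.0584
grip_force: 5.6
```

Request:
{"name": "shift_gripper", "arguments": {
  "rows": [
    {"pos":[0.005, 0, 0], "jaw":0.058},
    {"pos":[0.005, 0, 0], "jaw":0.058},
    {"pos":[0.005, 0, 0], "jaw":0.058},
    {"pos":[0.005, 0, 0], "jaw":0.058},
    {"jaw":0.058},
    {"jaw":0.058}
  ]
}}

```text
clock: 7.8
eef_pos: [0.4439, -0.1019, 0.0936]
orientation: [-3.125, -0.32, 0.001]
force: [-0.6, 0.6, -2.1]
grip_width: 0.058
grip_force: 5.6
```

```bash
python3 - <<'E'
from h import *
print(arm.read_state()["force"],arm.read_state()["moment"])
a=optics.read_camera("top")[190:290,325:405,::-1];b=optics.read_camera("scene")[205:265,310:400,::-1]
im=np.zeros((600,800,3),np.uint8);im[:500,:400]=cv2.resize(a,(400,500),interpolation=2);im[:267,400:]=cv2.resize(b,(400,267),interpolation=2)
cv2.imwrite("pics/p4.png",im)
E
```

```text
[-0.63142611  0.57637625 -2.11830675] [ 0.0150249   0.0584499  -0.03478786]
```

View pics/p4.png

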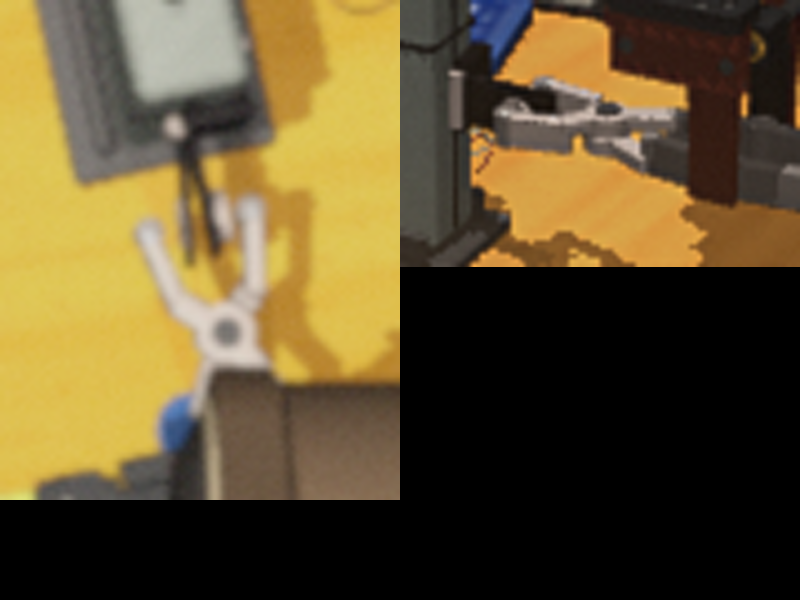

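```bash
python3 - <<'E'
from h import *
np.set_printoptions(precision=4,suppress=True)
s=arm.read_state();p=s["eef_pos"];y=.2034
X=np.array([np.cos(y),np.sin(y),0]);Y=np.array([-np.sin(y),np.cos(y),0])
k=400/90
def along(u,b):
    o,d=ray("scene",((u[0]-400+.5)/k-.5+310,(u[1]+.5)/k-.5+205)); t=((p-o)@Y+b)/(d@Y); q=o+t*d; return np.array([(q-p)@X,q[2]])
for n,u,b in[("tip top",(495,108),.023),("tip bot",(497,146),.023),("cap guess",(520,105),.010)]: print(n,along(u,b))
o,d=ray("scene",(336.0,230.6)); t=((p-o)@Y+.010)/(d@Y); q=o+t*d; print("cap from first picture",(q-p)@X,(q-p)@Y,q[2])
E
```

```text
tip top [0.1218 0.1071]
tip bot [0.1207 0.0863]
cap guess [0.1147 0.1048]
cap from first picture 0.11625195376387498 0.00999999999999987 0.09860266491176495
```

The jaws are centred on the stud laterally and lengthwise within about 1 mm, at nearly the same height. After a small correction I'll squeeze step by step with the grip capped at 23 N.

Request:
{"name": "shift_gripper", "arguments": {
  "rows": [
    {"pos":[0.001, 0, -0.001], "jaw":0.056},
    {"jaw":0.054},
    {"jaw":0.052},
    {"jaw":0.050},
    {"jaw":0.050}
  ],
  "grip_n": 23
}}

```text
clock: 8.52
eef_pos: [0.4451, -0.1017, 0.0946]
orientation: [3.125, 0.32, -0.0]
force: [0.5, -0.2, -2.5]
grip_width: 0.0501
grip_force: 6.1
```

Request:
{"name": "shift_gripper", "arguments": {
  "rows": [
    {"jaw":0.049},
    {"jaw":0.048},
    {"jaw":0.047},
    {"jaw":0.046},
    {"jaw":0.046}
  ]
}}

```text
clock: 9.15
eef_pos: [0.4451, -0.1017, 0.0946]
orientation: [3.125, 0.319, -0.0]
force: [-0.5, -1.1, -1.6]
grip_width: 0.0464
grip_force: 6.6
```

Request:
{"name": "shift_gripper", "arguments": {
  "rows": [
    {"jaw":0.045},
    {"jaw":0.044},
    {"jaw":0.044}
  ]
}}

```text
clock: 9.52
eef_pos: [0.4451, -0.1017, 0.0946]
orientation: [3.125, 0.32, -0.0]
force: [-0.2, -0.5, -2.5]
grip_width: 0.0445
grip_force: 6.8
```

Request:
{"name": "shift_gripper", "arguments": {
  "rows": [
    {"jaw":0.043},
    {"jaw":0.043}
  ]
}}

```text
clock: 9.78
eef_pos: [0.445, -0.1017, 0.0946]
orientation: [3.125, 0.319, -0.0]
force: [-0.6, -1.8, -1.6]
grip_width: 0.0433
grip_force: 7.2
```

Request:
{"name": "shift_gripper", "arguments": {
  "rows": [
    {"jaw":0.042},
    {"jaw":0.042}
  ]
}}

```text
clock: 10.02
eef_pos: [0.4449, -0.1018, 0.0946]
orientation: [3.125, 0.319, -0.001]
force: [-1.6, -1.5, -2.1]
grip_width: 0.0419
grip_force: 10.3
```

Request:
{"name": "shift_gripper", "arguments": {
  "rows": [
    {"jaw":0.041},
    {"jaw":0.041}
  ]
}}

```text
clock: 10.28
eef_pos: [0.4447, -0.1018, 0.0945]
orientation: [3.125, 0.319, -0.001]
force: [-1.8, -2.4, -1.6]
grip_width: 0.0416
grip_force: 14.1
```

Request:
{"name": "shift_gripper", "arguments": {
  "rows": [
    {"jaw":0.040},
    {"jaw":0.040}
  ]
}}

```text
clock: 10.52
eef_pos: [0.4446, -0.1018, 0.0945]
orientation: [3.125, 0.319, -0.002]
force: [-4.5, -2.5, -1.4]
grip_width: 0.0408
grip_force: 16.9
```

Request:
{"name": "shift_gripper", "arguments": {
  "rows": [
    {"jaw":0.0392},
    {"jaw":0.0392}
  ]
}}

```text
clock: 10.78
eef_pos: [0.4444, -0.1019, 0.0944]
orientation: [-3.125, -0.319, 0.002]
force: [-4.9, -2.8, -1.1]
grip_width: 0.0394
grip_force: 15.9
```

Request:
{"name": "shift_gripper", "arguments": {
  "rows": [
    {"pos":[0.0005, 0, 0], "jaw":0.0388},
    {"jaw":0.0388}
  ]
}}

```text
clock: 11.02
eef_pos: [0.4444, -0.1018, 0.0943]
orientation: [-3.125, -0.319, 0.004]
force: [-5.6, -2.3, -0.8]
grip_width: 0.039
grip_force: 12.0
```

Request:
{"name": "shift_gripper", "arguments": {
  "rows": [
    {"jaw":0.0382},
    {"jaw":0.0382}
  ]
}}

```text
clock: 11.28
eef_pos: [0.4467, -0.1013, 0.095]
orientation: [3.125, 0.32, 0.003]
force: [0.6, -0.4, -2.9]
grip_width: 0.0387
grip_force: 7.3
```

```bash
python3 - <<'E'
from h import *
print(arm.read_state()["force"],arm.read_state()["moment"])
a=optics.read_camera("top")[190:290,325:405,::-1];b=optics.read_camera("scene")[205:265,310:400,::-1]
im=np.zeros((500,800,3),np.uint8);im[:500,:400]=cv2.resize(a,(400,500),interpolation=2);im[:267,400:]=cv2.resize(b,(400,267),interpolation=2)
cv2.imwrite("pics/p5.png",im)
E
```

```text
[ 0.64031818 -0.40217091 -2.91552516] [-0.31790151 -0.0075034  -0.18570698]
```

View pics/p5.png

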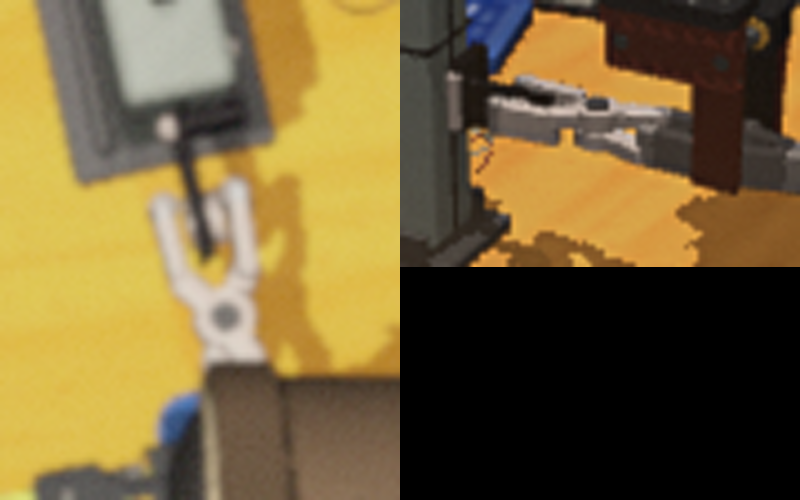

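The strips now lie together as one. The side load vanished and the grip fell to the spring's 7.3 N at 38.7 mm, all consistent with a snap. Squeezing also carried the pads about 6 mm ahead of the stud centre. I'll open to see whether the flap stays.

Request:
{"name": "shift_gripper", "arguments": {
  "rows": [
    {"jaw":0.042},
    {"jaw":0.046},
    {"jaw":0.050},
    {"jaw":0.054},
    {"jaw":0.057},
    {"jaw":0.057},
    {"jaw":0.057}
  ]
}}

```text
clock: 12.25
eef_pos: [0.4456, -0.1016, 0.0946]
orientation: [3.125, 0.32, -0.0]
force: [-0.5, 0.2, -3.4]
grip_width: 0.0573
grip_force: 5.6
```

```bash
python3 - <<'E'
from h import *
a=optics.read_camera("top")[190:290,325:405,::-1];b=optics.read_camera("scene")[205:265,310:400,::-1]
im=np.zeros((500,800,3),np.uint8);im[:500,:400]=cv2.resize(a,(400,500),interpolation=2);im[:267,400:]=cv2.resize(b,(400,267),interpolation=2)
cv2.imwrite("pics/p6.png",im)
E
```

```text
(no output)
```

View pics/p6.png

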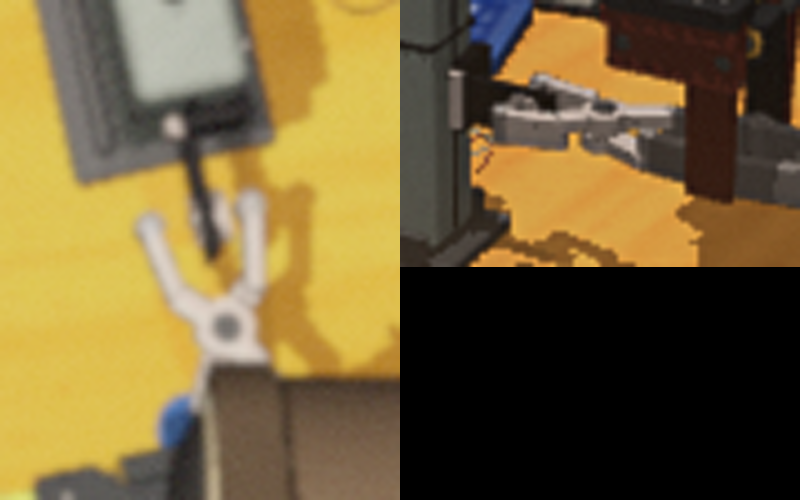

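The flap stays flat on the tongue after the jaws opened and the case is upright, so the stud has snapped. Next: back out, rise, turn to the tray's yaw, and cross over.

Request:
{"name": "shift_gripper", "arguments": {
  "rows": [
    {"pos":[-0.006, 0, 0], "jaw":0.057},
    {"pos":[-0.012, 0, 0], "jaw":0.057},
    {"pos":[-0.018, 0, 0], "jaw":0.057},
    {"pos":[-0.018, 0, 0], "jaw":0.057},
    {"pos":[-0.014, 0, -0.01], "jaw":0.057},
    {"pos":[0, 0, -0.025], "jaw":0.057},
    {"pos":[0, 0, -0.015], "jaw":0.057},
    {"rz":0.121, "jaw":0.057},
    {"rz":0.121, "jaw":0.057},
    {"rz":0.121, "jaw":0.057}
  ]
}}

```text
clock: 13.6
eef_pos: [0.3786, -0.1155, 0.1454]
orientation: [3.131, -0.256, 0.002]
force: [-0.6, 0.5, -2.0]
grip_width: 0.0569
grip_force: 5.6
```

Request:
{"name": "shift_gripper", "arguments": {
  "rows": [
    {"pos":[0, -0.012, 0], "jaw":0.057},
    {"pos":[0.002, -0.025, 0], "jaw":0.057},
    {"pos":[0.002, -0.033, 0], "jaw":0.057},
    {"pos":[0.002, -0.033, 0], "jaw":0.057},
    {"pos":[0.002, -0.033, 0], "jaw":0.057},
    {"pos":[0.002, -0.033, 0], "jaw":0.057},
    {"pos":[0.002, -0.033, 0], "jaw":0.057},
    {"jaw":0.057}
  ]
}}

```text
clock: 14.6
eef_pos: [0.4229, 0.0853, 0.1451]
orientation: [-3.131, 0.238, -0.001]
force: [0.1, -0.3, -2.0]
grip_width: 0.0575
grip_force: 5.6
```

Request:
{"name": "shift_gripper", "arguments": {
  "rows": [
    {"pos":[0.002, -0.036, 0], "jaw":0.057},
    {"pos":[0.002, -0.036, 0], "jaw":0.057},
    {"pos":[0.002, -0.036, 0], "jaw":0.057},
    {"pos":[0.002, -0.036, 0], "jaw":0.057},
    {"pos":[0.001, -0.034, 0], "jaw":0.057},
    {"pos":[0, -0.03, 0], "jaw":0.057},
    {"pos":[0, -0.019, 0], "rz":0.008, "jaw":0.057},
    {"jaw":0.057},
    {"jaw":0.057}
  ]
}}

```text
clock: 15.72
eef_pos: [0.4677, 0.3033, 0.1445]
orientation: [3.129, -0.263, -0.0]
force: [-0.2, 0.1, -2.7]
grip_width: 0.0574
grip_force: 5.6
```

```bash
python3 - <<'E'
from h import *
a=optics.read_camera("top")[170:340,110:270,::-1];b=optics.read_camera("scene")[230:420,120:330,::-1]
im=np.zeros((425,800,3),np.uint8);im[:,:400]=cv2.resize(a,(400,425),interpolation=2);im[:362,400:]=cv2.resize(b,(400,362),interpolation=2)
cv2.imwrite("pics/p7.png",im)
E
```

```text
(no output)
```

View pics/p7.png

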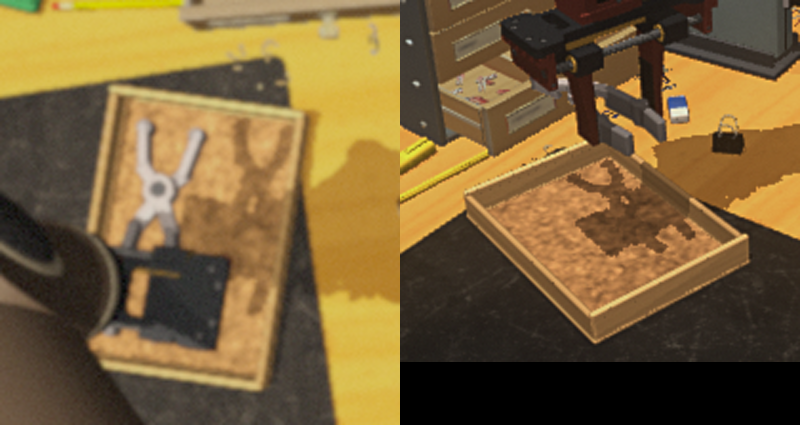

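The pliers hang over the tray (top-crop pivot (160,190), tray spanning (110,90) to (265,385)). Next: check the tray rim across both views before lowering.

```bash
python3 - <<'E'
from h import *
np.set_printoptions(precision=4,suppress=True)
B=lambda x,y:((x-400+.5)*210/400-.5+120,(y+.5)*190/362-.5+230)
A=lambda x,y:((x+.5)*160/400-.5+110,(y+.5)*.4-.5+170)
for n,u,v in[("-x-y",(748,238),(262,387)),("+x+y",(468,192),(110,88))]: print(n,tri(B(*u),A(*v)))
print("+x-y",plane("top",A(304,113),.032),"+x+y",plane("top",A(110,88),.032),"-x-y",plane("top",A(262,387),.032))
for n,u in dict(tipL=(144,125),tipR=(198,133),piv=(159,190)).items(): print(n,plane("top",A(*u),.158))
E
```

```text
-x-y (array([0.3784, 0.2389, 0.0268]), np.float64(0.002304092193276589))
+x+y (array([0.6346, 0.3674, 0.0313]), np.float64(0.005564906703009644))
+x-y [0.6121 0.2021 0.032 ] +x+y [0.6365 0.3694 0.032 ] -x-y [0.3797 0.2386 0.032 ]
tipL [0.5899 0.3023 0.158 ]
tipR [0.5831 0.2607 0.158 ]
piv [0.5399 0.2905 0.158 ]
```

Request:
{"name": "shift_gripper", "arguments": {
  "rows": [
    {"pos":[0, -0.006, 0], "jaw":0.057},
    {"pos":[0, 0, 0.02], "jaw":0.057},
    {"pos":[0, 0, 0.025], "jaw":0.057},
    {"pos":[0, 0, 0.025], "jaw":0.057},
    {"pos":[0, 0, 0.025], "jaw":0.057},
    {"pos":[0, 0, 0.015], "jaw":0.057},
    {"pos":[0, 0, 0.008], "jaw":0.057},
    {"pos":[0, 0, 0.004], "jaw":0.057},
    {"jaw":0.057}
  ]
}}

```text
clock: 16.95
eef_pos: [0.469, 0.311, 0.023]
orientation: [-3.13, 0.262, -0.001]
force: [-1.3, -0.3, -1.8]
grip_width: 0.0568
grip_force: 5.6
```

Request:
{"name": "shift_gripper", "arguments": {
  "rows": [
    {"pos":[0, 0, 0.002], "jaw":0.057},
    {"pos":[0, 0, 0.002], "jaw":0.057},
    {"jaw":0.057}
  ]
}}

```text
clock: 17.32
eef_pos: [0.4687, 0.3108, 0.0186]
orientation: [3.131, -0.262, 0.0]
force: [-0.4, -0.9, -0.8]
grip_width: 0.0575
grip_force: 5.6
```

Request:
{"name": "shift_gripper", "arguments": {
  "rows": [
    {"pos":[0, 0, 0.0015], "jaw":0.057},
    {"pos":[0, 0, 0.0015], "jaw":0.057},
    {"jaw":0.057}
  ]
}}

```text
clock: 17.7
eef_pos: [0.4687, 0.3108, 0.0155]
orientation: [3.13, -0.262, -0.0]
force: [-0.1, 0.6, -2.5]
grip_width: 0.0567
grip_force: 5.6
```

Request:
{"name": "shift_gripper", "arguments": {
  "rows": [
    {"pos":[0, 0, 0.001], "jaw":0.057},
    {"pos":[0, 0, 0.001], "jaw":0.057},
    {"jaw":0.057}
  ]
}}

```text
clock: 18.08
eef_pos: [0.4687, 0.3108, 0.0135]
orientation: [3.13, -0.262, -0.0]
force: [0.4, 0.1, -2.1]
grip_width: 0.0571
grip_force: 5.6
```

Request:
{"name": "shift_gripper", "arguments": {
  "rows": [
    {"pos":[0, 0, 0.001], "jaw":0.057},
    {"pos":[0, 0, 0.001], "jaw":0.057},
    {"jaw":0.057}
  ]
}}

```text
clock: 18.45
eef_pos: [0.4687, 0.3108, 0.0115]
orientation: [3.131, -0.262, -0.0]
force: [-0.5, 0.2, -1.8]
grip_width: 0.0572
grip_force: 5.6
```

Request:
{"name": "shift_gripper", "arguments": {
  "rows": [
    {"pos":[0, 0, 0.001], "jaw":0.057},
    {"pos":[0, 0, 0.0005], "jaw":0.057},
    {"jaw":0.057},
    {"jaw":0.057}
  ]
}}

```text
clock: 18.95
eef_pos: [0.4687, 0.3109, 0.0102]
orientation: [-3.131, 0.262, 0.0]
force: [-0.7, -0.4, -0.4]
grip_width: 0.0569
grip_force: 5.7
```

Request:
{"name": "shift_gripper", "arguments": {
  "rows": [
    {"pos":[0, 0, 0.001], "jaw":0.057},
    {"jaw":0.057},
    {"jaw":0.057}
  ]
}}

```text
clock: 19.32
eef_pos: [0.4689, 0.3109, 0.0095]
orientation: [-3.131, 0.262, -0.001]
force: [-1.9, -1.8, 5.1]
grip_width: 0.0572
grip_force: 5.8
```

Request:
{"name": "shift_gripper", "arguments": {
  "rows": [
    {"pos":[0, 0, 0.001], "jaw":0.057},
    {"jaw":0.057},
    {"jaw":0.057}
  ]
}}

```text
clock: 19.7
eef_pos: [0.4692, 0.3109, 0.0088]
orientation: [-3.13, 0.262, -0.002]
force: [-2.3, -1.6, 7.3]
grip_width: 0.057
grip_force: 5.9
```

Request:
{"name": "shift_gripper", "arguments": {
  "rows": [
    {"jaw":0.059},
    {"jaw":0.061},
    {"jaw":0.063},
    {"jaw":0.065},
    {"jaw":0.07},
    {"jaw":0.08},
    {"jaw":0.085},
    {"jaw":0.085}
  ]
}}

```text
clock: 20.7
eef_pos: [0.4687, 0.3108, 0.0081]
orientation: [3.13, -0.262, -0.0]
force: [-0.1, 0.3, 0.5]
grip_width: 0.0851
grip_force: 0.0
```

Request:
{"name": "shift_gripper", "arguments": {
  "rows": [
    {"pos":[0, 0, -0.01], "jaw":0.085},
    {"pos":[0, 0, -0.02], "jaw":0.085},
    {"pos":[0, 0, -0.04], "jaw":0.085},
    {"pos":[0, 0, -0.05], "jaw":0.085},
    {"pos":[0, 0, -0.05], "jaw":0.085},
    {"pos":[-0.05, 0, 0], "jaw":0.085},
    {"pos":[-0.03, 0.05, 0], "jaw":0.085},
    {"pos":[0, 0.05, 0], "jaw":0.085},
    {"pos":[0, 0.05, 0], "jaw":0.085},
    {"pos":[0, 0.04, 0], "jaw":0.085}
  ]
}}

```text
clock: 21.95
eef_pos: [0.3577, 0.135, 0.1788]
orientation: [3.131, -0.263, 0.002]
force: [0.7, -0.1, 0.2]
grip_width: 0.0849
grip_force: 0.0
```

```bash
python3 - <<'E'
from h import *
a=optics.read_camera("top")[:,:,::-1];b=optics.read_camera("scene")[170:420,120:420,::-1]
cv2.imwrite("pics/top9.png",a)
im=np.zeros((600,800,3),np.uint8);im[:,:400]=cv2.resize(a[140:380,120:280],(400,600),interpolation=2);im[:333,400:]=cv2.resize(b,(400,333),interpolation=2);im[340:600,400:720]=cv2.resize(a[140:270,250:410],(320,260),interpolation=2)
cv2.imwrite("pics/p8.png",im)
E
```

```text
(no output)
```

View pics/p8.png

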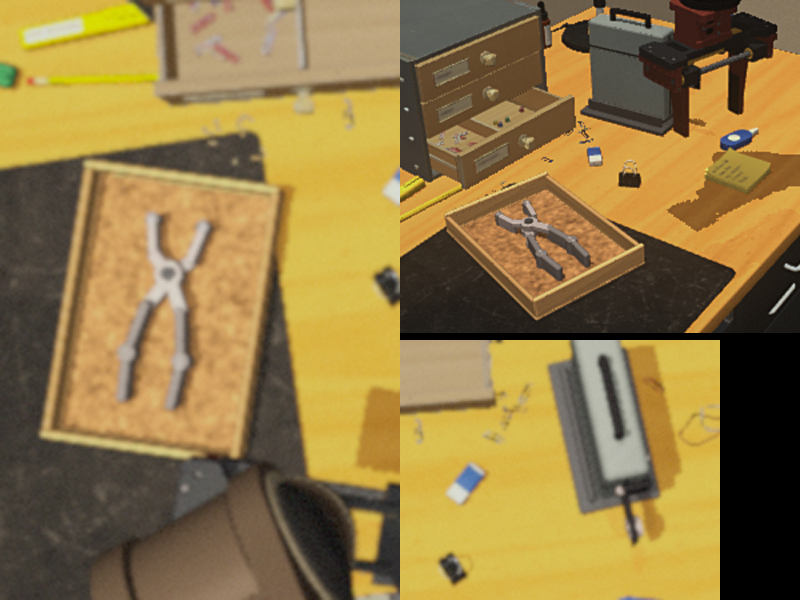

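The pliers lie flat inside the tray, with the pivot at crop (167,275). The stud is closed as a single strip at (632,515), the case is upright, the bystanders are in place and the arm is clear, so I'll hand in.

```bash
python3 -c "
from bench import arm, optics, finish_job
print(finish_job())"
```

```text
the job is handed in; nothing more can be done
None
```

The job is handed in at about 22 s: pictures show the stud still closed after the jaws opened, the pliers flat in the tray and the bystanders where they were, but no verdict was returned.

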